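# Loosen the knurled ring of a work stop and slide the stop back

## Robot

A 6-joint arm with a two-finger parallel gripper is mounted at the origin on the work surface. World frame = base frame: x ahead of the robot, y to its left, z up, the work surface at z = 0. Lengths are in mm, angles in rad, forces in N, time in s.
With the tool pointing down it reaches from about 300 to 775 mm from the base axis. Payload 14.6 kg.
Tool frame: the origin (TCP) lies between the finger pads; the fingertips stand 19 mm ahead of it and the grasp point (between the pads) is the TCP; z points along the fingers, y is the line along which they close (so a half turn about z gives the same grasp; the last joint's range is limited). The gripper opens to 94 mm and grips with 3 to 60 N. Pads are 16 mm wide; open, the fingers measure 119 mm over their backs; the gripper's body (75 mm by 177 mm) begins 78 mm behind the grasp point.
Start: joints at [1.118, 0.3, 1.521, -0, 1.321, -0.067], TCP at [206.962, 509.565, 224.446] pointing down, gripper open.
Joint ranges: [-3.03, 3.03], [-0.79, 2.21], [0.23, 2.52], [-1.04, 4.18], [0, 3.07], [-2.55, 2.55]. Speed limits (rad/s): [2.22, 2.22, 2.57, 3.14, 3.14, 3.14].

## Interface

Orientations are given as [roll, pitch, yaw] about the fixed x, y, z axes, in that order (R = Rz(yaw) Ry(pitch) Rx(roll)).
In Python, from cell import monitor, imaging, job, find_in, trace gives the robot as it stands. The module is installed in compiled form; this text tells all that it offers.
- The arm moves only by the tool arm_command, never from a script. Its argument "steps" is a list of rows, each a list of 5 numbers: the opening, from 0 (shut) to 1 (fully open), then the shift along the tool's x, y, z in mm, then the turn about the tool's z in degrees. In form: [[gripper, dx, dy, dz, turn], ...]. A call has 1 to 20 rows; each row is the pose to reach, as a shift and turn from the pose commanded when the call began, along the tool's axes at that moment; what a row does not reach only later rows make up. A row lasts 1/8 s, in which the tool goes at most 62.5 mm and 10.7 degrees, less where a joint would pass 70% of its speed; a pose out of reach is approached as far as the arm can. A call with a gripper value outside its range is refused whole. The fingers move at their own pace and stop on an object; "force" is the grip in N (left out, the last holds). Time passes only in rows, so rows that repeat a pose let the fingers close. It gives the time, the measured TCP pose, the force, the opening and the grip force at its end, in the units of the state.
- monitor.read_state(): the state, without advancing time (a new reading comes with each control period).
- imaging.camera(name): name is "scene" or "side" or "wrist"; returns a dict with "img" (400x640x3 uint8, red, green, blue), "mtx" (3x3 intrinsics, pixels), "view" (4x4, takes a point from world to camera coordinates). Camera axes: x right, y down, z forward; pixel columns grow to the right and rows downward; lengths in mm; the calibration is good to about 2 mm. A picture is of the moment at which its call begins. There is no depth.
- job.sign_off(): hands the job in; it is judged then, once.
Trained networks look in a picture, given as the dict that the camera call returned (one of the last four; its "shot" number tells which), for a name from the list of things; names that differ only in an ending like _2 or _b are one class to them, and where a whole thing is asked for, a point or a joint stands for the part that bears it (a point fixed in the world has none). Each returns a list of dicts, best first, with "p" (0 to 1); they miss things now and then, are a little off and sometimes report something else, mostly with a low value. They report only what shows in the picture. A call takes as long as a camera call.
- find_in(picture, target): "rect" ([centre column, centre row, width, height] in pixels, round what is visible of it).
- trace(picture, target): "region" (400x640 bool, what is visible of it) and "rect" ([centre column, centre row, width, height] in pixels, round what is visible of it).
The state is a dict: "clock": time; "joints": joint angles; "qd": joint speeds; "effort": joint torques, N m; "eef_pos": TCP position; "eef_rot": TCP orientation; "wrist_force": force on the tool from outside, world axes, zero at the start; "moment": the same for the moment, N m; "finger_gap": finger opening in mm; "finger_force": force on a finger pad.
Only numpy, scipy, OpenCV 4.12 (cv2) and the standard library are available. Lean on these libraries where they do the work, as an engineer would, in place of code of your own. Each camera call takes 0.05 s, during which the arm holds its last target. There are 200 camera calls.

## Task

On the adjustable work stop, loosen the large knurled locking ring by two full turns (counter-clockwise seen from above, to within a quarter turn) by rolling a fingertip across its rim, and only then push the fence away from the ring to the end of its slot. Grip nothing: neither ring nor fence may be taken between the fingers, and leave the loose parts around it where they are.

Things in the scene. Friction and masses are not known exactly. Their poses are not given: they have to be found in the camera images.
- work_stop: adjustable work stop fixed to the table; origin at the centre of its underside. Bed 100 mm (own x) by 310 mm (own y), 18 mm thick, with two guide strips whose tops are 26 mm above the table. The slide moves along own +y. Own z is up.
- ring_axis (a point): fixed point on the axis of the knurled locking ring, 52 mm above the table, level with the ring's top while tight; 50 mm from the bed's centre towards own -y; axes as the work stop's. Ring: bright steel, 40 mm diameter, 46 mm over its 16 upright ribs, 22 mm tall, 30 to 52 mm above the table; climbs 2 mm per turn. The 16 mm stud in its middle ends 78 mm above the table.
- ring_dot (a point): dark 6 mm dot on the ring's top, 15.5 mm from its axis, which turns with the ring and shows how far it has turned; while tight it lies towards the stop's own +x.
- lock_ring (a joint): angle of the knurled locking ring in rad, counted through all turns: 0 is tight, grows as it is loosened, counter-clockwise seen from above, 6.28 per turn; ends at 25.2. It takes about 2 N at the rim to turn and stays where it is left.
- fence_top (a point): centre of the top face of the fence, the upright aluminium plate carried by the slide; moves with it. The fence is 90 mm wide (own x), 20 mm thick (own y), its top 72 mm and its foot 26 mm above the table; its face towards the ring is 10 mm from this point towards own -y. Axes as the work stop's.
- stop_slide (a joint): travel of the slotted slide with its fence in m: grows as the fence moves away from the ring (own +y); starts between 0 and 0.02; 0.07 is the end of its slot, a firm stop. Takes about 3 N to push and stays where it is left. Even with the ring tight a push can shift it.
- bush: plain brass bush, 38 mm outside, 24 mm bore, 30 mm tall, standing upright beside the work stop. Bystander, loose; leave it alone.
- bearing: flat steel bearing ring, 52 mm outside, 22 mm bore, 16 mm tall, lying beside the work stop. Bystander, loose; leave it alone.
- pin: dark steel pin, 20 mm diameter, 34 mm tall, standing upright beside the work stop. Bystander, loose; leave it alone.
- spare_nut: small loose stepped thumb nut, 27 mm diameter, 24 mm tall, standing beside the work stop; not the ring to turn. Bystander, loose; leave it alone.
- wrench: wrench lying on the table to the robot's right. Bystander, loose; leave it alone.
- hammer: hammer lying on the table to the robot's left. Bystander, loose; leave it alone.
- grease_tin: dark tin, 70 mm diameter, 70 mm tall. Bystander, loose; leave it alone.

How it is judged:
By the outcome, as a careful person would: the job done as asked, in the order asked, and still so for the second after the job is handed in, with the robot touching nothing.
It also fails if it takes over 67 s, if anything falls off the work surface, if the arm or the gripper's body presses on something with over 40 N, if the wrist force passes 120 N, or if a joint passes its speed limit or range.

## Working session

There is one attempt and no reset: what is moved stays moved. The work goes in short steps, Python scripts to look and compute and a tool call to move; the robot and the scene stay as the last step left them, time stands still between calls to the robot, and variables do not carry over. Pictures are saved under pics/ and viewed, at most 10 in all, crops included, and the job is handed in when it is done.

Besides the shell and the picture viewer there is one more tool, called as name(argument=value, ...) on one line, values as JSON. arm_command: Moves the arm, as the interface text tells. Its arguments: {"type":"object","properties":{"steps":{"type":"array","items":{"type":"array","items":{"type":"number"}}},"force":{"type":"number"}},"required":["steps"]}

```bash
mkdir -p pics; cat > h.py <<'E'
import numpy as np,cv2
from cell import monitor,imaging,job,find_in,trace
def ray(c,uv,z):
    V=np.array(c['view']);R=V[:3,:3];t=V[:3,3];o=-R.T@t
    d=R.T@np.linalg.inv(c['mtx'])@np.array([uv[0],uv[1],1.]);return o+d*(z-o[2])/d[2]
def proj(c,p):
    V=np.array(c['view']);q=np.array(c['mtx'])@(V[:3,:3]@np.array(p,float)+V[:3,3]);return q[:2]/q[2]
def save(c,n): cv2.imwrite('pics/'+n,cv2.cvtColor(c['img'],cv2.COLOR_RGB2BGR))
E
python3 - <<'E'
from h import *
s=monitor.read_state();print(s)
for n in ['scene','side']:
    c=imaging.camera(n);save(c,n+'0.png')
    V=np.array(c['view']);print(n,-V[:3,:3].T@V[:3,3])
    for t,z in [('ring_dot',52),('lock_ring',41),('fence_top',72),('work_stop',15),('bush',15),('bearing',8),('pin',17),('spare_nut',12),('grease_tin',35)]:
        r=find_in(c,t)
        for k in r[:2]: print(t,round(k['p'],2),np.round(k['rect']),np.round(ray(c,k['rect'][:2],z)))
E
```

```text
{'clock': 0.0, 'joints': array([ 1.11842380e+00,  3.00493814e-01,  1.52157303e+00,  1.97765528e-05,
        1.32070926e+00, -6.65934901e-02]), 'qd': array([ 0.00016854,  0.00056756,  0.00133176,  0.00049359,  0.00030051,
       -0.00127755]), 'effort': array([ 1.46335533e-03, -5.31831300e+01, -3.52735019e+01,  7.08899321e-02,
        2.44269107e-02, -1.53652604e-04]), 'eef_pos': array([206.84439482, 509.36388068, 223.87726558]), 'eef_rot': array([-3.14041310e+00, -9.78649254e-05,  2.75580866e+00]), 'wrist_force': array([ 0.29918464, -0.07660376,  0.16409258]), 'moment': array([-0.00804083,  0.04678108,  0.04160033]), 'finger_force': 0.0, 'finger_gap': 93.9938362921629}
scene [1453.7133458   525.49176766  749.36578163]
lock_ring 0.56 [245. 181.  10.  24.] [ 452. -312.   41.]
lock_ring 0.44 [296. 209.  14.  12.] [530. -61.  41.]
fence_top 0.73 [304. 221.  67.  32.] [617.  14.  72.]
work_stop 0.72 [310. 225.  94.  53.] [557.  -1.  15.]
work_stop 0.16 [296. 210.  18.  10.] [501. -82.  15.]
bush 0.53 [343. 212.  12.  13.] [452.  61.  15.]
bush 0.41 [294. 210.  16.  13.] [503. -87.  15.]
b
[... 322 characters left out ...]
ease_tin 0.62 [178. 207.  24.  30.] [ 674. -416.   35.]
side [ 119.61386514 -720.18099597  713.26792454]
ring_dot 0.59 [280. 227.  14.  19.] [439.  14.  52.]
ring_dot 0.55 [330. 235.  20.  16.] [533. -69.  52.]
lock_ring 0.69 [330. 236.  14.  15.] [537. -63.  41.]
fence_top 0.93 [324. 231.  53.  72.] [514. -72.  72.]
work_stop 0.73 [326. 236.  69.  87.] [543. -33.  15.]
work_stop 0.31 [331. 235.  21.  13.] [558. -34.  15.]
bush 0.73 [282. 225.  11.  13.] [466.  58.  15.]
bearing 0.77 [294. 280.  23.  20.] [ 410. -122.    8.]
spare_nut 0.67 [372. 244.   8.  16.] [ 633. -108.   12.]
grease_tin 0.94 [482. 321.  44.  50.] [ 676. -417.   35.]
grease_tin 0.55 [324. 233.  52.  72.] [533. -38.  35.]
```

```bash
python3 - <<'E'
import cv2,numpy as np
a=cv2.imread('pics/scene0.png')[170:290,240:400];b=cv2.imread('pics/side0.png')[170:290,250:410]
a,b=[cv2.resize(x,(800,600),interpolation=cv2.INTER_CUBIC)[:, :] for x in(a,b)]
v=np.vstack([a,b]);cv2.imwrite('pics/both0.png',cv2.resize(v,(400,600)))
cv2.imwrite('pics/b0.png',np.hstack([cv2.resize(x,(400,300)) for x in(a,b)]))
E
```

```text
(no output)
```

View pics/b0.png

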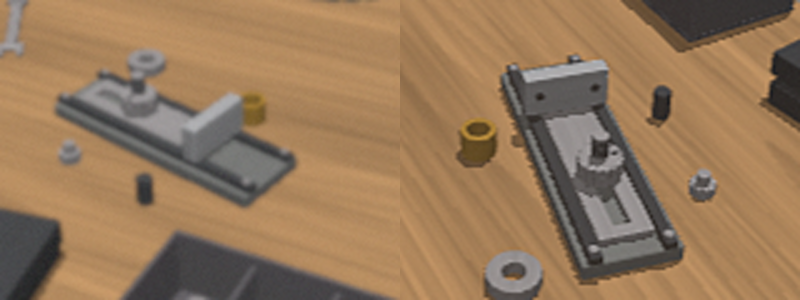

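arm_command(steps=[[0, -50, -36, 0, 0], [0, -100, -73, 0, 0], [0, -150, -109, 0, 0], [0, -200, -145, 0, 0], [0, -250, -182, 0, 0], [0, -300, -218, 0, 0], [0, -350, -254, 0, 0], [0, -400, -290, 0, 0], [0, -450, -327, 0, 0], [0, -500, -363, 0, 0], [0, -500, -363, 0, 0], [0, -500, -363, 0, 0]])

```text
clock: 2.5
eef_pos: [533.3, -14.6, 224.3]
eef_rot: [-3.142, -0.0, 2.756]
wrist_force: [0.4, -0.0, 0.7]
finger_gap: 0.4
finger_force: 0.0
```

```bash
python3 - <<'E'
from h import *
c=imaging.camera('wrist');save(c,'w1.png');s=monitor.read_state()
print(s['clock'],s['eef_pos'],s['eef_rot'],s['wrist_force']);print(c['view'],c['mtx'])
for t,z in [('ring_dot',52),('lock_ring',52),('fence_top',72),('work_stop',18)]:
    for k in trace(c,t)[:2]: 
        m=cv2.minAreaRect(np.argwhere(k['region'])[:,::-1].astype(np.float32))
        print(t,round(k['p'],2),np.round(k['rect']),ray(c,k['rect'][:2],z).round(1),m,[ray(c,p,z)[:2].round() for p in cv2.boxPoints(m)])
E
```

```text
2.55 [533.22468315 -14.09884054 224.48657305] [ 3.14151230e+00 -2.09180619e-04  2.75647471e+00] [-0.46242054  0.28075719 -0.75048686]
[[ 3.77306201e-01  9.26088565e-01  1.42055198e-05 -1.87335469e+02]
 [ 8.87504651e-01 -3.61590757e-01  2.85635466e-01 -5.08577403e+02]
 [ 2.64528875e-01 -1.07759425e-01 -9.58338343e-01  2.50852057e+02]
 [ 0.00000000e+00  0.00000000e+00  0.00000000e+00  1.00000000e+00]] [[291.30329642   0.         321.40789849]
 [  0.         291.30329642 198.5792731 ]
 [  0.           0.           1.        ]]
ring_dot 0.6 [286. 200.  40.  41.] [534.  -60.5  52. ] ((286.5000305175781, 199.5), (37.11872863769531, 39.80200958251953), 26.56505012512207) [array([532., -93.]), array([501., -55.]), array([534., -27.]), array([567., -65.])]
lock_ring 0.58 [288. 199.  38.  36.] [533.7 -58.3  52. ] ((286.7500305175781, 200.25001525878906), (36.76955032348633, 37.47665786743164), 45.0) [array([522., -89.]), array([505., -47.]), array([546., -31.]), array([565., -74.])]
fence_top 0.91 [310. 187. 175.  82.] [525.7 -25.1  72. ] ((308.8835754394531, 193.6820831298828), (83.48169708251953, 176.01797485351562), 84.42780303955078) [array([ 460., -107.]), array([514.,  74.]), array([608.,  53.]), array([ 551., -144.])]
work_stop 0.9 [326. 183. 249. 109.] [540.4 -11.5  18. ] ((329.2618713378906, 191.6251983642578), (89.7437973022461, 250.03884887695312), 80.69794464111328) [array([ 460., -154.]), array([530., 151.]), array([649., 138.]), array([ 578., -197.])]
```

View pics/w1.png

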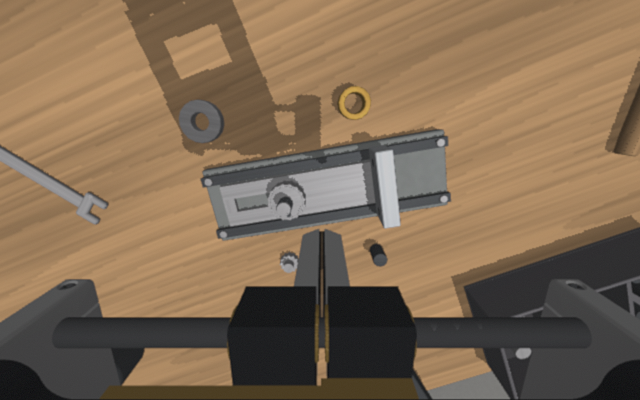

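```bash
python3 - <<'E'
from h import *
c=imaging.camera('wrist');V=np.array(c['view']);o=-V[:3,:3].T@V[:3,3];print(o)
B=np.array([ray(c,p,28)[:2] for p in[(208,182),(223,234),(441,142),(445,199)]]);print(B.round(1),B.mean(0))
y=(B[2]+B[3]-B[0]-B[1]);y/=np.linalg.norm(y);x=np.array([y[1],-y[0]]);print('y',y,'ang',np.arctan2(*y[::-1]))
print('len',[(b-B.mean(0))@np.array([x,y]).T for b in B]);rc=B.mean(0)-50*y;print('ring',rc)
for nm,p in [('axis52',[*rc,52]),('stud78',[*rc,78]),('dot',[*(rc+15.5*x),52])]:print(nm,proj(c,p))
f=[ray(c,p,72)[:2] for p in[(377,151),(397,222)]];print('fence',[(q-B.mean(0))@np.array([x,y]).T for q in f])
im=c['img'][130:250,230:390,::-1];cv2.imwrite('pics/w1z.png',cv2.resize(im,(800,600),interpolation=cv2.INTER_CUBIC))
# finger tip width at tip plane
print(ray(c,(304,233),205),ray(c,(341,233),205))
E
```

```text
[455.55141538  17.13971531 386.08377051]
[[ 480.9 -147.4]
 [ 551.2 -163. ]
 [ 543.   138.3]
 [ 615.   123.8]] [547.50439663 -12.09129508]
y [0.21474138 0.97667095] ang 1.3543693000135848
len [array([ -36.03439322, -146.49343293]), array([  36.03439322, -146.55354355]), array([-36.72252101, 145.86670272]), array([ 36.72252101, 147.18027376])]
ring [536.76732752 -60.92484243]
axis52 [286.54983779 202.29691033]
stud78 [283.88296871 209.25765021]
dot [289.11987229 214.28293052]
fence [array([-45.97103555,  60.82800764]), array([38.97416221, 74.27548063])]
[523.75722907 -23.1138048  205.        ] [ 5.33108881e+02 -5.05624414e-02  2.05000000e+02]
```

View pics/w1z.png

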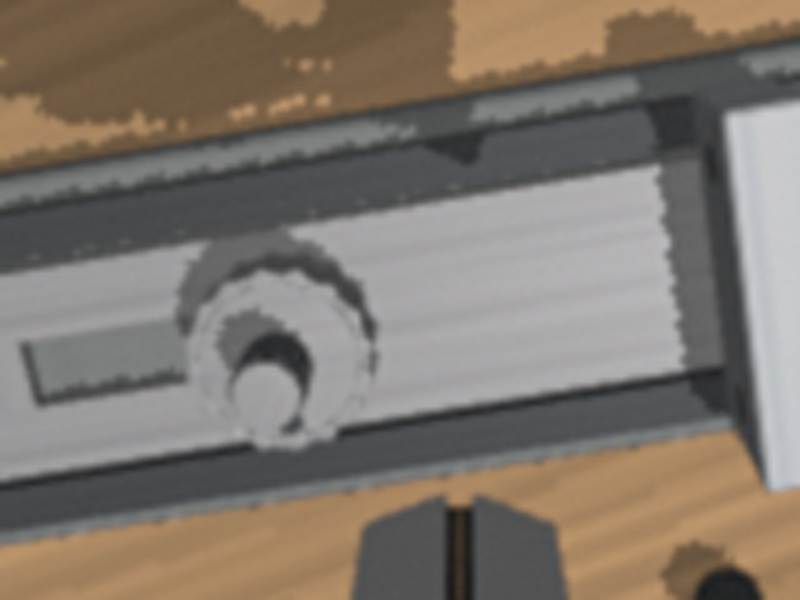

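arm_command(steps=[[0, -21, 13, 50, 0], [0, -21, 13, 100, 0], [0, -21, 13, 150, 0], [0, -21, 13, 165, 0], [0, -21, 8, 165, 0], [0, -21, 2, 165, 0], [0, -21, -2, 165, 0], [0, -21, -4, 165, 0], [0, -21, -4, 165, 0]])

```text
clock: 3.92
eef_pos: [551.7, -26.7, 59.8]
eef_rot: [3.141, 0.001, 2.756]
wrist_force: [0.2, -0.7, -0.4]
finger_gap: 0.4
finger_force: 0.0
```

arm_command(steps=[[0, 1, -1.5, 0, 0], [0, 1, -3, 0, 0], [0, 1, -3, 0, 0]])

```text
clock: 4.3
eef_pos: [549.5, -29.0, 59.4]
eef_rot: [-3.142, -0.0, 2.756]
wrist_force: [0.8, -1.0, -0.6]
finger_gap: 0.2
finger_force: 0.0
```

```bash
python3 - <<'E'
from h import *
s=monitor.read_state();print(s['eef_pos'],s['wrist_force'])
c=imaging.camera('wrist');save(c,'w2.png');print(proj(c,[536.6,-61.2,52]),proj(c,[*s['eef_pos'][:2],40]))
E
```

```text
[549.48546539 -28.97886877  59.429791  ] [ 0.75834514 -1.03858862 -0.55431068]
[267.5715938 249.0250606] [321.95217393 240.72477129]
```

View pics/w2.png

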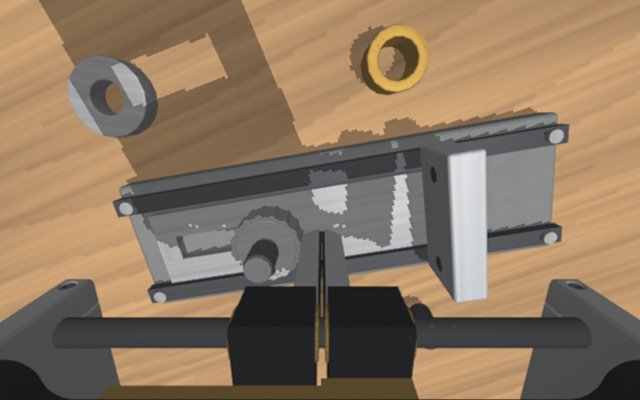

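arm_command(steps=[[0, 0, -1, 0, 0], [0, 0, -2, 0, 0], [0, 0, -2, 0, 0]])

```text
clock: 4.72
eef_pos: [549.1, -30.1, 59.5]
eef_rot: [3.14, 0.0, 2.756]
wrist_force: [3.0, 6.7, -0.7]
finger_gap: 0.7
finger_force: 3.5
```

arm_command(steps=[[0, 0, -1, 0, 0], [0, 0, -1, 0, 0]])

```text
clock: 4.97
eef_pos: [548.9, -30.4, 59.6]
eef_rot: [3.139, 0.001, 2.756]
wrist_force: [4.0, 11.3, -1.7]
finger_gap: 0.5
finger_force: 6.1
```

arm_command(steps=[[0, 0, -1, 0, 0], [0, 0, -1, 0, 0]])

```text
clock: 5.22
eef_pos: [548.8, -30.8, 59.7]
eef_rot: [3.138, 0.001, 2.756]
wrist_force: [7.0, 16.4, -2.5]
finger_gap: 0.6
finger_force: 8.8
```

arm_command(steps=[[0, 4, 0.3, 0, 0], [0, 8, 0.3, 0, 0], [0, 13.2, -0.4, 0, 0], [0, 18, -2.4, 0, 0], [0, 22.1, -5.6, 0, 0], [0, 25.3, -9.7, 0, 0], [0, 27.3, -14.5, 0, 0], [0, 28, -19.7, 0, 0], [0, 28, -25, 0, 0], [0, 28, -30.7, 0, 0]])

```text
clock: 6.48
eef_pos: [507.3, -48.9, 59.1]
eef_rot: [-3.141, -0.009, 2.756]
wrist_force: [-23.0, 14.4, 18.4]
finger_gap: 0.6
finger_force: 13.8
```

```bash
cat >> h.py <<'E'
AX=np.array([536.6,-61.2])
def rect(name,z=52,S=6):
    # top-down view of ring top, own x to the right, own y up; 60 mm wide
    c=imaging.camera(name);y=np.array([.2147,.9767]);x=np.array([y[1],-y[0]])
    src=[];dst=[]
    for a,b in [(-30,-30),(30,-30),(30,30),(-30,30)]:
        src.append(proj(c,[*(AX+a*x+b*y),z]));dst.append([(a+30)*S,(30-b)*S])
    H=cv2.getPerspectiveTransform(np.float32(src),np.float32(dst))
    return cv2.warpPerspective(c['img'],H,(60*S,60*S),flags=cv2.INTER_CUBIC)[:,:,::-1]
E
python3 - <<'E'
from h import *
s=monitor.read_state();print(s['eef_pos'],s['wrist_force'])
d=s['eef_pos'][:2]-AX;print(d@[-.927,.376],d@[.376,.927])
cv2.imwrite('pics/r1.png',np.hstack([rect('wrist',S=4),rect('scene',S=4),rect('side',S=4)]))
E
```

```text
[507.32227298 -48.89995789  59.12652835] [-22.95791126  14.42621457  18.41121384]
31.765268780130775 0.39371367277581115
```

View pics/r1.png

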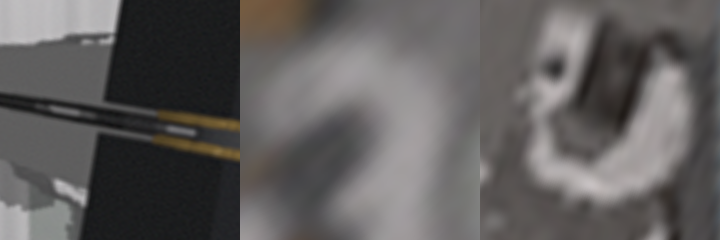

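arm_command(steps=[[0, 0, -5.5, 0, 0], [0, 0, -11, 0, 0], [0, -0.7, -16.2, 0, 0], [0, -2.7, -21, 0, 0], [0, -5.9, -25.1, 0, 0], [0, -10, -28.3, 0, 0], [0, -14.8, -30.3, 0, 0], [0, -20, -31, 0, 0], [0, -25, -31, 0, 0], [0, -31, -31, 0, 0], [0, -36, -31, 0, 0], [0, -41.2, -30.3, 0, 0], [0, -46, -28.3, 0, 0], [0, -50.1, -25.1, 0, 0], [0, -53.3, -21, 0, 0], [0, -55.3, -16.2, 0, 0], [0, -56, -11, 0, 0], [0, -56, -5.5, 0, 0], [0, -56, 0, 0, 0]])

```text
clock: 9.0
eef_pos: [565.1, -73.2, 60.4]
eef_rot: [-3.142, 0.008, 2.755]
wrist_force: [15.2, -11.8, -4.7]
finger_gap: 0.6
finger_force: 9.6
```

```bash
python3 - <<'E'
from h import *
s=monitor.read_state();print(s['clock'],s['eef_pos'],s['wrist_force'])
d=s['eef_pos'][:2]-AX;print(d@[-.927,.376],d@[.376,.927])
cv2.imwrite('pics/r2.png',np.hstack([rect('side',z=54,S=6),rect('wrist',z=54,S=6)]))
E
```

```text
9.0 [565.06855994 -73.19009173  60.36276767] [ 15.24561034 -11.80359334  -4.73705032]
-30.89862954939047 -0.4106364959989543
```

View pics/r2.png

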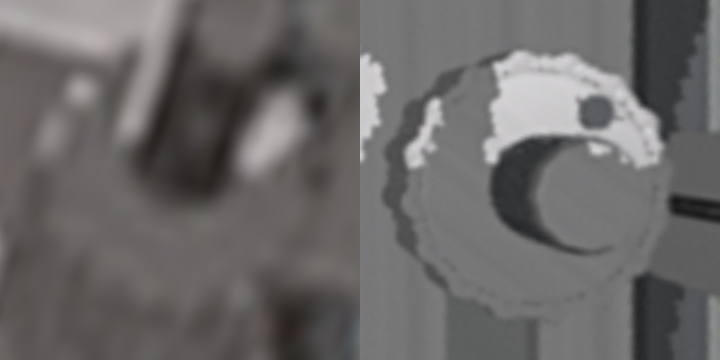

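arm_command(steps=[[0, 0, 5.5, 0, 0], [0, 0, 11, 0, 0], [0, 0.7, 16.2, 0, 0], [0, 2.7, 21, 0, 0], [0, 5.9, 25.1, 0, 0], [0, 10, 28.3, 0, 0], [0, 14.8, 30.3, 0, 0], [0, 20, 31, 0, 0], [0, 25, 31, 0, 0], [0, 31, 31, 0, 0], [0, 36, 31, 0, 0], [0, 41.2, 30.3, 0, 0], [0, 46, 28.3, 0, 0], [0, 50.1, 25.1, 0, 0], [0, 53.3, 21, 0, 0], [0, 55.3, 16.2, 0, 0], [0, 56, 11, 0, 0], [0, 56, 5.5, 0, 0], [0, 56, 0, 0, 0], [0, 56, -9, 0, 0]])

```text
clock: 11.6
eef_pos: [503.9, -57.2, 59.0]
eef_rot: [-3.141, -0.009, 2.757]
wrist_force: [-19.6, 11.4, 13.7]
finger_gap: 0.2
finger_force: 11.4
```

arm_command(steps=[[0, 0, -3, 0, 0], [0, 6, -3, 0, 0], [0, 15, -3, 0, 0], [0, 15, -3, -60, 0], [0, 15, -3, -60, 0]])

```text
clock: 12.22
eef_pos: [493.7, -56.2, 123.1]
eef_rot: [3.14, 0.007, 2.756]
wrist_force: [-0.5, 0.1, -0.2]
finger_gap: 0.7
finger_force: 0.0
```

```bash
python3 - <<'E'
from h import *
s=monitor.read_state();print(s['clock'],s['eef_pos'],s['wrist_force'])
cv2.imwrite('pics/r3.png',np.hstack([rect('side',z=56,S=6),rect('wrist',z=56,S=6)]))
E
```

```text
12.225 [493.73624926 -56.18079856 123.11435278] [-0.46135651  0.06200771 -0.20494231]
```

View pics/r3.png

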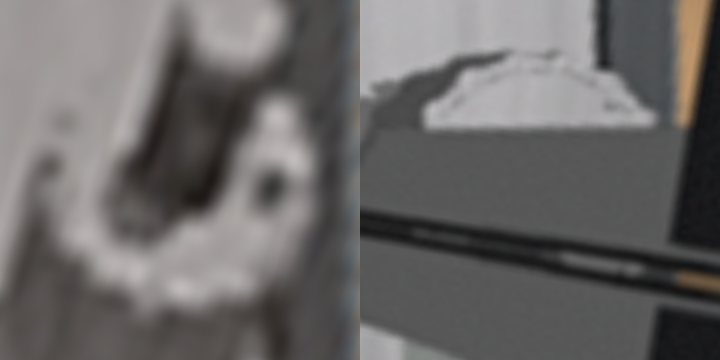

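arm_command(steps=[[0, -15, 40, 0, 0], [0, -30, 80, 0, 0], [0, -30, 80, 0, 0], [0, -30, 80, 35, 0], [0, -30, 80, 64, 0], [0, -30, 80, 64, 0]])

```text
clock: 13.08
eef_pos: [548.0, 6.4, 53.0]
eef_rot: [-3.14, -0.005, 2.755]
wrist_force: [0.5, 0.3, 0.4]
finger_gap: 0.3
finger_force: 0.0
```

```bash
python3 - <<'E'
from h import *
s=monitor.read_state();print(s['eef_pos'],s['wrist_force'])
c=imaging.camera('wrist');save(c,'w4.png')
E
```

```text
[548.04689806   6.43283281  52.95999776] [0.54982198 0.34622559 0.44218026]
```

View pics/w4.png

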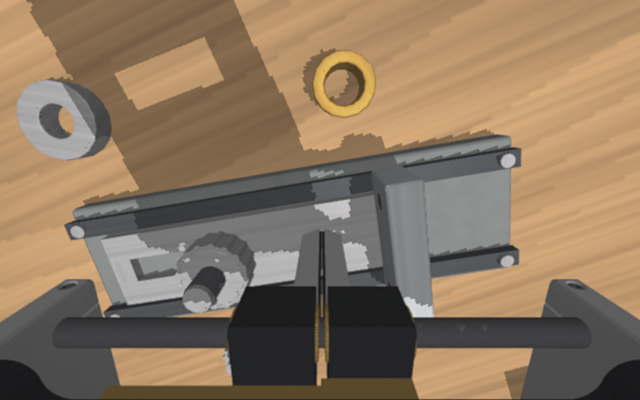

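arm_command(steps=[[0, 1.7, 9.9, 0, 0], [0, 2.5, 14.8, 0, 0], [0, 3.4, 19.7, 0, 0], [0, 4.2, 24.6, 0, 0], [0, 5, 29.6, 0, 0], [0, 5.9, 34.5, 0, 0], [0, 6.7, 39.4, 0, 0], [0, 7.6, 44.4, 0, 0], [0, 8.4, 49.3, 0, 0], [0, 9.2, 54.2, 0, 0], [0, 10.1, 59.2, 0, 0], [0, 10.1, 59.2, 0, 0]])

```text
clock: 14.62
eef_pos: [562.9, 66.1, 55.3]
eef_rot: [3.141, -0.0, 2.756]
wrist_force: [-0.2, 0.3, -0.6]
finger_gap: 0.8
finger_force: 0.0
```

arm_command(steps=[[0, 0.5, 3, 0, 0], [0, 1, 6, 0, 0], [0, 1.5, 9, 0, 0], [0, 1.7, 10, 0, 0], [0, 1.7, 10, 0, 0]])

```text
clock: 15.25
eef_pos: [565.1, 75.6, 55.4]
eef_rot: [3.141, -0.0, 2.756]
wrist_force: [-0.7, -1.3, -0.7]
finger_gap: 0.4
finger_force: 0.6
```

arm_command(steps=[[0, 0.5, 3, 0, 0], [0, 1, 6, 0, 0], [0, 1.5, 9, 0, 0], [0, 1.5, 9, 0, 0]])

```text
clock: 15.75
eef_pos: [567.3, 84.7, 55.5]
eef_rot: [3.141, 0.0, 2.756]
wrist_force: [-0.3, -1.0, -0.1]
finger_gap: 0.4
finger_force: 0.2
```

arm_command(steps=[[0, 0.5, 3, 0, 0], [0, 1, 6, 0, 0], [0, 1, 6, 0, 0]])

```text
clock: 16.12
eef_pos: [568.6, 90.5, 55.6]
eef_rot: [3.141, 0.0, 2.756]
wrist_force: [0.2, -0.2, 0.0]
finger_gap: 0.3
finger_force: 0.2
```

arm_command(steps=[[0, 0.5, 3, 0, 0], [0, 1, 6, 0, 0], [0, 1, 6, 0, 0]])

```text
clock: 16.5
eef_pos: [568.8, 91.7, 55.5]
eef_rot: [-3.134, -0.001, 2.755]
wrist_force: [-12.9, -37.4, 10.5]
finger_gap: 0.4
finger_force: 19.8
```

```bash
python3 - <<'E'
from h import *
s=monitor.read_state();print(s['eef_pos'],s['wrist_force'])
c=imaging.camera('wrist');save(c,'w5.png')
E
```

```text
[568.82184394  91.7182515   55.47324388] [-12.9324109  -37.44187757  10.54113667]
```

View pics/w5.png

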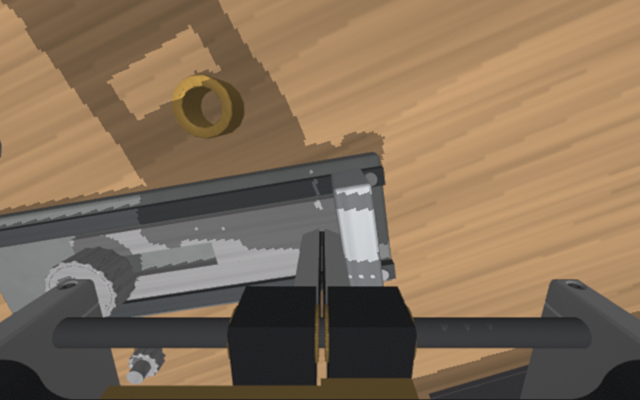

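arm_command(steps=[[0, -1, -6, 0, 0], [0, -2, -16, 0, 0], [0, -2, -16, -50, 0], [0, -2, -16, -100, 0], [0, -2, -16, -130, 0], [0, -2, -16, -130, 0]])

```text
clock: 17.3
eef_pos: [566.4, 80.7, 187.7]
eef_rot: [3.139, 0.004, 2.756]
wrist_force: [0.3, -0.4, -1.0]
finger_gap: 0.4
finger_force: 0.0
```

```bash
python3 - <<'E'
from h import *
s=monitor.read_state();print(s['eef_pos'],s['wrist_force'])
a=rect('side',z=56,S=5)
c=imaging.camera('side');b=cv2.resize(np.ascontiguousarray(c['img'][170:290,250:410,::-1]),(400,300),interpolation=cv2.INTER_CUBIC)
cv2.imwrite('pics/f.png',np.hstack([a,b]))
E
```

```text
[566.40992609  80.72385379 187.6827833 ] [ 0.27933204 -0.36235674 -1.01522171]
```

View pics/f.png

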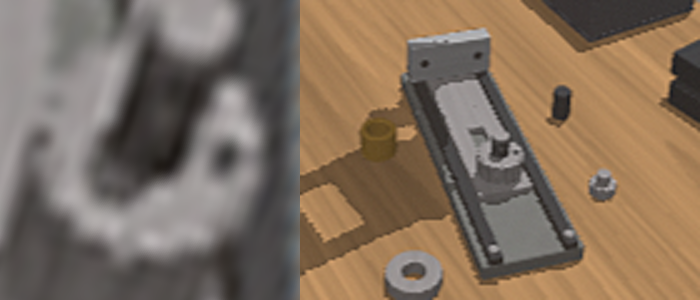

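The dot is back towards own +x (crop 225,155), so the ring stands at two full turns. The fence is at the far end, and the bush, bearing, pin and nut look where they were.

```bash
python3 -c "
from cell import job
print(job.sign_off())"
```

```text
the job is handed in; nothing more can be done
None
```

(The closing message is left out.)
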